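Square up glass blanks against the layout fence

ROBOT

A 7-joint arm with a two-finger parallel gripper is mounted at the origin on the work surface. World frame = base frame: x ahead of the robot, y to its left, z up, the work surface at z = 0. Lengths are in mm, angles in rad, forces in N, time in s.
With the tool pointing down it reaches from about 400 to 850 mm from the base axis. Payload 10.4 kg.
Tool frame: the origin (TCP) lies at the very end of the fingers, on their centre line; the grasp point (between the pads) lies robot.grip_point_offset behind it (robot.grip_point_offset is the distance from the TCP to the grasp point, in mm); z points along the fingers, y is the direction in which the jaws open and shut (so a half turn about z gives the same grasp; the last joint's range is limited). The gripper opens to 87 mm and grips with 3 to 60 N. Pads are 19 mm wide; open, the fingers measure 117 mm over their backs; the gripper's body (75 mm by 190 mm) begins 51 mm behind the grasp point.
Start: joints at [1.232, 0.332, -0.065, 1.46, 0.022, 1.35, -0.088], TCP at [194.133, -594.108, 222.576] pointing down, gripper open.
Joint ranges: [-2.6, 2.6], [-0.5, 2.12], [-1.47, 1.34], [0.16, 2.42], [-1.27, 4.41], [0.06, 2.06], [-2.6, 2.6]. Speed limits (rad/s): [2.22, 2.22, 2.79, 2.79, 3.14, 3.14, 3.14].

INTERFACE

Orientations are given as a unit quaternion [w, x, y, z].
In Python, from station import robot, planner, viewer, readout gives the robot as it stands. Calls block until the motion is done:
- robot.reach(position, orientation): joint-space move of the TCP to a pose.
- robot.movel(position, velocity=150, orientation=None): straight line of the TCP; orientation=None keeps the orientation; velocity is the mean speed in mm/s.
- robot.movej(angles): joint-space move.
- robot.command_gripper(opening, f_grip=None): finger opening in mm; f_grip is the grip in N (None keeps the last); returns when the fingers have stopped.
- robot.hold(seconds).
- planner.solve_ik(position, orientation): joint angles nearest the present ones, or None.
- viewer.camera(name): name is "scene" or "top" or "wrist"; returns a dict with "image" (420x560x3 uint8, blue, green, red), "range_z" (420x560 float32, mm along the optical axis (not along the pixel's ray), 0 where there is no reading), "fx", "fy", "cx", "cy" (pixels), "R" (3x3) and "t" (3): a world point X has camera coordinates R X + t. Camera axes: x right, y down, z forward; pixel columns grow to the right and rows downward; lengths in mm; the calibration is good to about 2 mm. A picture is of the moment at which its call begins.
A pose or a line that the arm cannot do raises robot.IKError and nothing moves.
- robot.hand_in(): hands the job in, once; it reports no verdict.
Readings, each from a call of its own:
- readout.current_time_s(): time.
- readout.current_joint_positions(): joint angles.
- readout.current_joint_velocities(): joint speeds.
- readout.current_tau(): joint torques, N m.
- readout.current_tool_pos(): TCP position.
- readout.current_ee_rot(): TCP orientation.
- readout.current_contact_force(): force on the tool from outside, world axes, zero at the start.
- readout.current_wrist_torque(): the same for the moment, N m.
- readout.current_grip_width(): finger opening in mm.
Only numpy, scipy, OpenCV 4.12 (cv2) and the standard library are available. Lean on these libraries where they do the work, as an engineer would, in place of code of your own. Each camera call takes 0.05 s, during which the arm holds its last target.

TASK

Lift the straightedge up and off its hooks, towards the robot, and, holding it by the red grip, use it to sweep all four glass blanks together as one group, side by side along its edge, until every one sits flush against the wooden fence. Then draw it back a finger's width or more from the glass and stand it gently upright on its base on the board or the table. Move the glass only with the straightedge, keep the blanks flat, and leave the pot, pliers and jar alone.

Things in the scene. Friction and masses are not known exactly. Their poses are not given: they have to be found in the camera images.
- straightedge_grip (a point): Place to grip the straightedge, which hangs upright on the rack at first: on the axis of its red upright post (22 x 22 mm in section), 112 mm above its underside, 28 mm below the post's top. z up, y along the straightedge, x across it; at the start x points away from the robot, within the rack's turn.
- straightedge_base (a point): Centre of the straightedge's flat underside, 112 mm below the grip point; same axes. A dark crossbar (120 mm along y, 10 x 10 mm) passes through the post 72 to 82 mm above this point: by it the straightedge hangs.
- straightedge: Aluminium channel 270 mm long (y), 40 mm wide (x), 22 mm high, with flat upright long faces at x = +20 and -20 mm; either may push. The red post stands at its middle, top 140 mm above the underside. 0.24 kg, low centre of mass: it can swing about the finger pads if moved briskly, so grip firmly. Stands by itself on its underside. Origin at the centre of the underside.
- hooks_mid (a point): Fixed steel rack. This point is midway between its two hooks (42 mm each way along y, outside the post), at the height where the crossbar rests, 122 mm above the table. Hooks point to -x (to the robot), tips 12 mm higher; the channel hangs below them: lift 15 to 35 mm, then draw out 60 mm or more to -x. Uprights 34 to 46 mm to +x, no higher than this point; above the crossbar the post's x sides are free.
- fence_face (a point): Middle of the near face of the light-wood fence on the fixed white layout board, at the board's surface (6 mm above the table). x points square into the fence, away from the robot; y along it; z up. Fence 400 mm long, 24 mm high above the board, 28 mm deep. The flat board reaches 285 mm from this face to -x and 200 mm to each side.
- blank1_center (a point): Loose glass blank, dark green, 60 mm (its x, roughly towards the fence) x 44 mm (y) x 16 mm thick, 0.07 to 0.14 kg, flat on the board. Point at its centre. The four start in a ragged row along the fence, about 56 mm apart, order mixed, each slightly turned; the row is at most 230 mm wide; their centres start 110 to 155 mm from the fence.
- blank2_center (a point): Loose glass blank, lime green, 60 mm (its x, roughly towards the fence) x 44 mm (y) x 16 mm thick, 0.07 to 0.14 kg, flat on the board. Point at its centre. The four start in a ragged row along the fence, about 56 mm apart, order mixed, each slightly turned; the row is at most 230 mm wide; their centres start 110 to 155 mm from the fence.
- blank3_center (a point): Loose glass blank, very dark teal, 60 mm (its x, roughly towards the fence) x 44 mm (y) x 16 mm thick, 0.07 to 0.14 kg, flat on the board. Point at its centre. The four start in a ragged row along the fence, about 56 mm apart, order mixed, each slightly turned; the row is at most 230 mm wide; their centres start 110 to 155 mm from the fence.
- blank4_center (a point): Loose glass blank, amber orange, 60 mm (its x, roughly towards the fence) x 44 mm (y) x 16 mm thick, 0.07 to 0.14 kg, flat on the board. Point at its centre. The four start in a ragged row along the fence, about 56 mm apart, order mixed, each slightly turned; the row is at most 230 mm wide; their centres start 110 to 155 mm from the fence.
- pot: White plastic pot, 80 mm across, 85 mm high, a bystander; origin under its centre.
- pliers: Red-handled glass pliers lying flat, about 175 mm long, 18 mm high, a bystander; origin near the pivot, on the table.
- jar: Amber jar with a black cap, 66 mm across, 90 mm high, a bystander; origin under its centre.
Not all that is in view belongs to the job. Several things look just like the part that bears hooks_mid: the one meant starts farthest from the robot's base.

How it is judged (in metres and radians):
On the way, in this order (a step that is already met when the one before it is completed fails the run):
1. the straightedge is up and off its hooks: its grip is more than 60 mm away from them, seen from above, and it hangs upright from the gripper (horizontal distance between straightedge_grip and hooks_mid above 0.06 m and angle between straightedge_base's own z axis and vertical below 0.4 rad), for 0.1 s.
2. all four blanks lie along one face of the lowered straightedge at once while none is yet within 15 mm of the fence (height (world z) of straightedge_base below 0.022 m and (x of blank1_center in the frame of straightedge_base between 0.04 and 0.058 m or x of blank1_center in the frame of straightedge_base between -0.058 and -0.04 m) and y of blank1_center in the frame of straightedge_base between -0.145 and 0.145 m and x of each of blank1_center, blank2_center, blank3_center, blank4_center in the frame of fence_face below -0.045 m and (x of blank2_center in the frame of straightedge_base between 0.04 and 0.058 m or x of blank2_center in the frame of straightedge_base between -0.058 and -0.04 m) and y of blank2_center in the frame of straightedge_base between -0.145 and 0.145 m and (x of blank3_center in the frame of straightedge_base between 0.04 and 0.058 m or x of blank3_center in the frame of straightedge_base between -0.058 and -0.04 m) and y of blank3_center in the frame of straightedge_base between -0.145 and 0.145 m and (x of blank4_center in the frame of straightedge_base between 0.04 and 0.058 m or x of blank4_center in the frame of straightedge_base between -0.058 and -0.04 m) and y of blank4_center in the frame of straightedge_base between -0.145 and 0.145 m), for 0.06 s.
At the end, for the whole second after the job is handed in: All four blanks lie flat against the fence (gap at each blank's middle at most 6 mm, squared to it within 0.12 rad) along its length, and the straightedge, released and at rest, stands upright on its base on the board or table, clear of every blank by at least 6 mm (x of blank1_center in the frame of fence_face between -0.036 and -0.024 m and y of blank1_center in the frame of fence_face between -0.19 and 0.19 m and angle between the x axis of each of blank1_center, blank2_center, blank3_center, blank4_center and the x axis of fence_face, either way round below 0.12 rad and angle between each of blank1_center, blank2_center, blank3_center, blank4_center's own z axis and vertical below 0.08 rad and (x of blank1_center in the frame of straightedge_base above 0.056 m or x of blank1_center in the frame of straightedge_base below -0.056 m) and x of blank2_center in the frame of fence_face between -0.036 and -0.024 m and y of blank2_center in the frame of fence_face between -0.19 and 0.19 m and (x of blank2_center in the frame of straightedge_base above 0.056 m or x of blank2_center in the frame of straightedge_base below -0.056 m) and x of blank3_center in the frame of fence_face between -0.036 and -0.024 m and y of blank3_center in the frame of fence_face between -0.19 and 0.19 m and (x of blank3_center in the frame of straightedge_base above 0.056 m or x of blank3_center in the frame of straightedge_base below -0.056 m) and x of blank4_center in the frame of fence_face between -0.036 and -0.024 m and y of blank4_center in the frame of fence_face between -0.19 and 0.19 m and (x of blank4_center in the frame of straightedge_base above 0.056 m or x of blank4_center in the frame of straightedge_base below -0.056 m) and height (world z) of straightedge_base below 0.012 m and angle between straightedge_base's own z axis and vertical below 0.1 rad and linear speed of straightedge below 0.02 m/s); the robot touches nothing.
It fails at once if a glass blank is lifted or tipped (angle between any of blank1_center, blank2_center, blank3_center, blank4_center's own z axis and vertical above 0.3 rad or height (world z) of any of blank1_center, blank2_center, blank3_center, blank4_center above 0.035 m).
It fails at once if the gripper or arm touches a glass blank (contact force between any of the fingers, the arm and blank1 above 0.5 N or contact force between any of the fingers, the arm and blank2 above 0.5 N or contact force between any of the fingers, the arm and blank3 above 0.5 N or contact force between any of the fingers, the arm and blank4 above 0.5 N).
It fails at once if the straightedge is dropped or slammed: it moves faster than 0.45 m/s within 20 mm of the table (linear speed of straightedge above 0.45 m/s and height (world z) of straightedge_base below 0.02 m).
It fails at once if the straightedge falls over (angle between straightedge_base's own z axis and vertical above 0.7 rad).
It fails at once if the pot, the pliers or the jar is shifted by more than 20 mm (distance of any of pot, pliers, jar from where it was at the start of the episode above 0.02 m).
It also fails if it takes over 56 s, if anything falls off the work surface, if the arm or the gripper's body presses on something with over 40 N, if the wrist force passes 120 N, or if a joint passes its speed limit or range.

## Working session

There is one attempt and no reset: what is moved stays moved. The work goes in short steps, each a Python script; the robot and the scene stay as the last script left them, time stands still between calls to the robot, and variables do not carry over. Pictures are saved under pics/ and viewed, and the job is handed in when it is done.

```bash
ls; mkdir -p pics
python3 - <<'E'
from station import robot, planner, viewer, readout
import cv2,numpy as np
print(robot.grip_point_offset, readout.current_time_s(), readout.current_ee_rot(), readout.current_tool_pos())
for n in ["scene","top","wrist"]:
    c=viewer.camera(n); cv2.imwrite(f"pics/{n}0.png",c["image"]); np.savez(f"{n}0.npz",**c)
    R=c["R"];print(n,c["fx"],c["cx"],c["cy"],-R.T@c["t"],R[2])
E
```

```text
pics
18.700000000000003 0.0 [-6.73818364e-04  9.87557667e-01  1.57255773e-01 -1.46063191e-04] [ 193.98025025 -593.73298815  221.78159481]
scene 413.6590033838459 288.2282069761644 212.1324680502635 [1328.54012459 -617.95800155  803.11181789] [-0.67059929  0.45941382 -0.5824393 ]
top 481.06821039403087 273.2703256397661 202.80962544924765 [ 371.19523516  -90.94655455 1413.62620005] [ 0.13175821  0.0261051  -0.99093809]
wrist 318.7777922233647 281.7559535186832 206.00321553067565 [ 256.75970828 -573.58269531  384.34275132] [-0.22869441 -0.07387747 -0.97069098]
```

View pics/scene0.png

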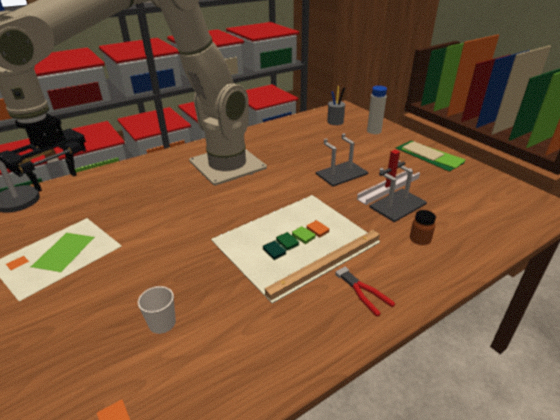

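View pics/top0.png

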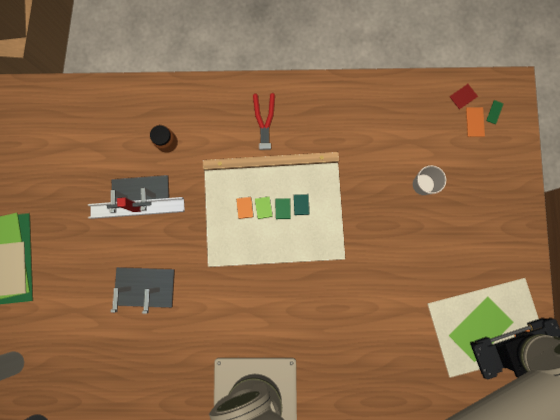

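The two stands that look alike are in the top view at (140,190), which holds the straightedge, and at (144,288), which is empty. The one at (140,190) lies farther from the base at about (255,385), and it carries the channel and the red post, so that is the one meant. I'll confirm it in an enlarged crop.

```bash
cat > h.py <<'E'
import numpy as np,cv2
def load(n): return dict(np.load(n+".npz"))
def ray(c,u,v,z):
    uv=np.atleast_2d(np.c_[u,v]).astype(float)
    d=np.c_[(uv[:,0]-c["cx"])/c["fx"],(uv[:,1]-c["cy"])/c["fy"],np.ones(len(uv))]@c["R"]
    o=-c["R"].T@c["t"]
    return o+d*((z-o[2])/d[:,2])[:,None]
def proj(c,X):
    p=np.atleast_2d(X)@c["R"].T+c["t"]; return np.c_[p[:,0]/p[:,2]*c["fx"]+c["cx"],p[:,1]/p[:,2]*c["fy"]+c["cy"]]
def cloud(c):
    z=c["range_z"].astype(float); v,u=np.indices(z.shape)
    P=np.stack([(u-c["cx"])/c["fx"]*z,(v-c["cy"])/c["fy"]*z,z],-1)-c["t"]
    return P@c["R"]
E
python3 - <<'E'
from h import *
t=load("top0");s=load("scene0")
a=cv2.resize(t["image"][165:315,75:215],None,fx=4,fy=4,interpolation=cv2.INTER_CUBIC)[:,:400*2]
cv2.imwrite("pics/crop_a.png",a)
cv2.imwrite("pics/crop_b.png",cv2.resize(s["image"][130:270,300:460],None,fx=4,fy=4,interpolation=cv2.INTER_CUBIC))
cv2.imwrite("pics/crop_c.png",cv2.resize(t["image"][140:280,190:360],None,fx=4,fy=4,interpolation=cv2.INTER_CUBIC))
hsv=cv2.cvtColor(t["image"],cv2.COLOR_BGR2HSV)
for p in [(245,208),(263,208),(283,209),(301,205),(270,160),(270,240),(130,204),(165,205)]: print(p,hsv[p[1],p[0]],cloud(t)[p[1],p[0]].round())
E
```

```text
(245, 208) [ 13 172 227] [542.  28.  22.]
(263, 208) [ 44 139 196] [541. -24.  21.]
(283, 209) [ 67 122 125] [538. -83.  23.]
(301, 205) [ 81 125  96] [ 549. -135.   21.]
(270, 160) [ 16 117 198] [683. -45.  28.]
(270, 240) [ 24  48 218] [449. -44.   4.]
(130, 204) [  1 204  75] [538. 324. 155.]
(165, 205) [ 60   1 219] [549. 256.  51.]
```

View pics/crop_a.png

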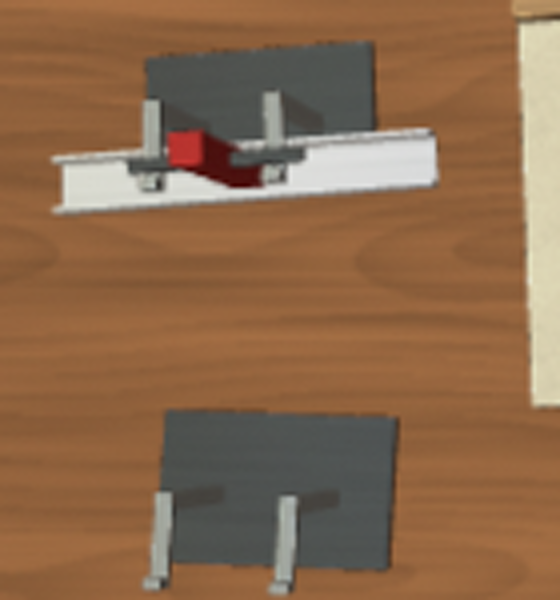

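View pics/crop_b.png

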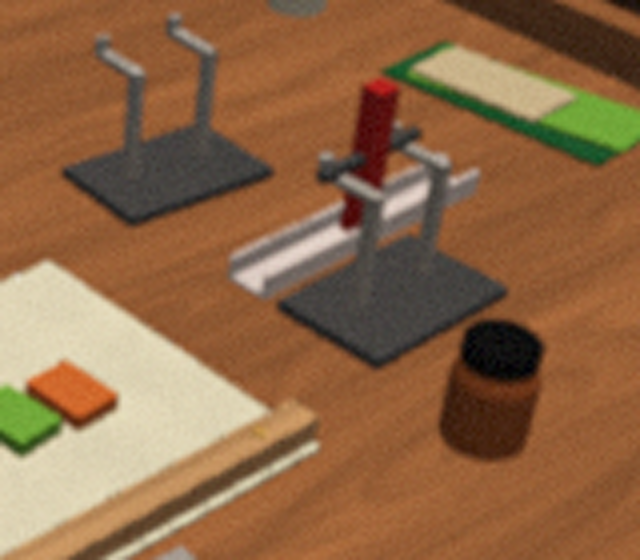

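View pics/crop_c.png

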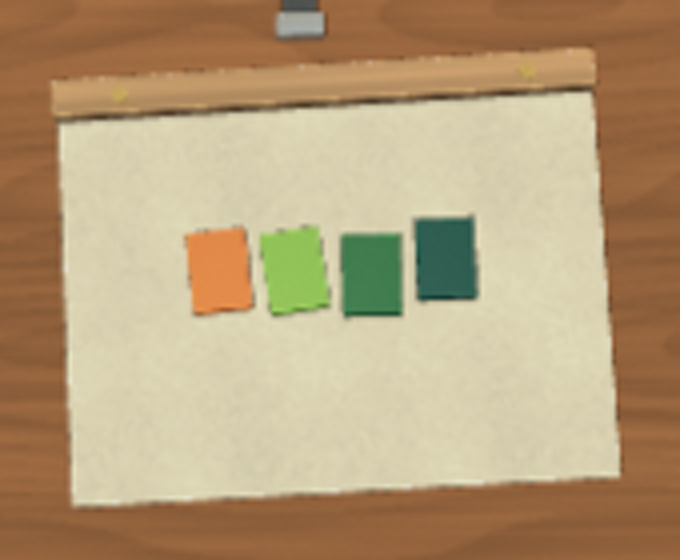

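The crop shows the far stand at (140,190) with the straightedge on it, crossbar across both hooks and red post top at (121,202). The near stand is empty. Next I'll measure.

```bash
cat > meas.py <<'E'
from h import *
def rect(pts):
    (c,(w,h),a)=cv2.minAreaRect(pts.astype(np.float32)); b=cv2.boxPoints((c,(w,h),a))
    e=[b[1]-b[0],b[2]-b[1]]; l=max(e,key=np.linalg.norm); s=min(e,key=np.linalg.norm)
    return np.array(c),l,s
def ang(l): return np.mod(np.arctan2(l[1],l[0])+np.pi/2,np.pi)-np.pi/2
def blanks(c):
    hsv=cv2.cvtColor(c["image"],cv2.COLOR_BGR2HSV); out={}
    roi=np.zeros(hsv.shape[:2],np.uint8); roi[160:262,208:342]=255
    for n,(lo,hi) in dict(amber=((5,140,120),(18,255,255)),lime=((36,90,150),(55,255,255)),dark=((58,70,60),(73,255,165)),teal=((75,70,40),(95,255,140))).items():
        m=cv2.inRange(hsv,lo,hi)&roi
        if n=="amber": m[:170]=0
        cs=cv2.findContours(m,cv2.RETR_EXTERNAL,cv2.CHAIN_APPROX_NONE)[0]
        if not cs: continue
        k=max(cs,key=cv2.contourArea)[:,0]
        W=ray(c,k[:,0],k[:,1],22)[:,:2]; cc,l,s=rect(W)
        out[n]=(cc,ang(l),np.linalg.norm(l),np.linalg.norm(s))
    return out
E
python3 - <<'E'
from meas import *
t=load("top0");s=load("scene0")
for n,b in blanks(t).items(): print(n,b[0].round(1),round(b[1],3),b[2].round(),b[3].round())
hsv=cv2.cvtColor(t["image"],cv2.COLOR_BGR2HSV)
# board upper edge per column
us=range(212,334,3);vs=[]
for u in us:
    col=hsv[150:200,u]; brd=(col[:,1]<75)&(col[:,2]>150); vs.append(150+np.argmax(brd)-0.5)
    
W=ray(t,list(us),vs,6)[:,:2]; 
vx,vy,x0,y0=cv2.fitLine(W.astype(np.float32),cv2.DIST_HUBER,0,.01,.01).ravel(); print("fence line ang",np.arctan2(vy,vx),x0,y0, "res",np.abs((W-[x0,y0])@[-vy,vx]).max())
# board corners
m=((hsv[...,1]<75)&(hsv[...,2]>150)).astype(np.uint8); m[:,:195]=0;m[:,360:]=0;m[:140]=0;m[280:]=0
k=max(cv2.findContours(m,0,1)[0],key=cv2.contourArea)[:,0]
B=rect(ray(t,k[:,0],k[:,1],6)[:,:2]);print("board",B,ang(B[1]), np.linalg.norm(B[1]),np.linalg.norm(B[2]))
# fence via depth
P=cloud(t);q=P[145:185,195:345].reshape(-1,3)
f=q[(q[:,2]>24)&(q[:,2]<40)]; F=rect(f[:,:2]); print("fence top",F,ang(F[1]),len(f))
# post top
red=cv2.inRange(hsv,(0,150,110),(10,255,255))|cv2.inRange(hsv,(172,150,110),(180,255,255)); red[:,:100]=0;red[:,160:]=0;red[:190]=0;red[220:]=0
k=max(cv2.findContours(red,0,1)[0],key=cv2.contourArea)[:,0]
for z in (185,190): r=rect(ray(t,k[:,0],k[:,1],z)[:,:2]);print("post top",z,r[0],np.linalg.norm(r[1]),np.linalg.norm(r[2]))
# channel
ch=P[185:225,80:195].reshape(-1,3); hh=hsv[185:225,80:195].reshape(-1,3)
sel=(hh[:,1]<60)&(hh[:,2]>140)&(ch[:,2]>35)&(ch[:,2]<85); C=rect(ch[sel][:,:2]); print("channel",C,ang(C[1]),np.linalg.norm(C[1]),np.linalg.norm(C[2]))
m=((hsv[...,1]<60)&(hsv[...,2]>140)).astype(np.uint8); m[:,:80]=0;m[:,195:]=0;m[:180]=0;m[225:]=0
m=cv2.morphologyEx(m,cv2.MORPH_CLOSE,np.ones((9,9)))
k=max(cv2.findContours(m,0,1)[0],key=cv2.contourArea)[:,0]
for z in (70,):r=rect(ray(t,k[:,0],k[:,1],z)[:,:2]);print("chan ray",r[0],ang(r[1]),np.linalg.norm(r[1]),np.linalg.norm(r[2]))
# scene: red post
Ps=cloud(s);hs=cv2.cvtColor(s["image"],cv2.COLOR_BGR2HSV)
r=(((hs[...,0]<8)|(hs[...,0]>172))&(hs[...,1]>150)&(hs[...,2]>50)); r[:,:375]=0;r[:,420:]=0;r[:145]=0;r[192:]=0
q=Ps[r]; print("scene post",len(q),np.median(q,0),np.percentile(q[:,2],[2,98]))
for a,b in((100,120),(140,180)):
  g=q[(q[:,2]>a)&(q[:,2]<b)];print(a,g.mean(0), g.min(0),g.max(0))
E
```

```text
amber [543.3  30.1] 0.117 58.0 43.0
lime [543.3 -24.7] 0.152 61.0 43.0
dark [539.4 -81.1] -0.008 56.0 38.0
teal [ 550.7 -135. ] -0.009 56.0 41.0
fence line ang -1.5211494 668.26874 -48.713203 res 1.4315235954061072
board (array([525.32177734, -53.97743225]), array([  20.017334, -398.48917 ], dtype=float32), array([285.74487 ,  14.353821], dtype=float32)) -1.5206054 398.9916 286.10516
fence top (array([682.2701416 , -46.34629822]), array([  20.282959, -398.3475  ], dtype=float32), array([29.781616 ,  1.5164185], dtype=float32)) -1.5199226 1208
post top 185 [540.04425049 337.5062561 ] 21.713535 20.99315
post top 190 [539.35717773 335.76263428] 21.6251 20.90771
channel (array([540.85858154, 336.46826172]), array([  19.067627, -269.98535 ], dtype=float32), array([41.22815  ,  2.9117584], dtype=float32)) -1.5002887 270.65784 41.330845
chan ray [557.31512451 335.5133667 ] -1.5069666 273.62918 75.48349
scene post 235 [546.60615637 326.96660689 152.202368  ] [ 60.82999563 191.7862911 ]
100 [549.15212433 331.89356989 113.97823701] [540.40758108 323.97641349 102.7681665 ] [554.57499157 344.86948321 118.92652622]
140 [545.17419594 328.57348649 159.7336932 ] [529.9195773  320.79103461 140.44533978] [554.53745858 345.79743303 179.48581824]
```

```bash
cat >> h.py <<'E'
from scipy.spatial.transform import Rotation as Ro
def quat(psi,flip=False):
    c,s=np.cos(psi),np.sin(psi); k=-1 if flip else 1
    M=np.array([[-s*k,c*k,0],[c*k,s*k,0],[0,0,-1]]).T
    M=np.column_stack([[-s*k,c*k,0],[c*k,s*k,0],[0,0,-1.]])
    q=Ro.from_matrix(M).as_quat(); return [q[3],q[0],q[1],q[2]]
FY=0.0503; FO=np.array([668.1,-47.0]); FX=np.array([np.cos(FY),np.sin(FY)]); FN=np.array([-FX[1],FX[0]])
def tof(p): d=np.asarray(p)[:2]-FO; return np.array([d@FX,d@FN])
def fromf(x,y): return FO+x*FX+y*FN
E
python3 - <<'E'
from meas import *
from station import planner,readout,robot
t=load("top0");s=load("scene0")
P=cloud(t);hsv=cv2.cvtColor(t["image"],cv2.COLOR_BGR2HSV)
print("post top depth z",P[200:205,119:124,:].reshape(-1,3).round(0)[:, :].tolist()[::4])
Ps=cloud(s)
y=np.median(Ps[150:153,392:397].reshape(-1,3),0);print("scene post top",y)
for n,b in blanks(t).items(): print(n,tof(b[0]).round(1),b[1]-FY)
for f in (False,True):
    for nm,p,a in (("above",(540,336,250),.067),("grip",(540,336,141),.067),("out",(455,330,170),.067),("pre",(*fromf(-195,-5),105),FY),("end",(*fromf(-79,-5),105),FY)):
        q=planner.solve_ik(list(map(float,p)),quat(a,f)); print(f,nm,None if q is None else np.round(q,2))
E
```

```text
post top depth z [[544.0, 341.0, 190.0], [545.0, 332.0, 188.0], [542.0, 334.0, 187.0], [539.0, 336.0, 189.0], [537.0, 338.0, 191.0], [534.0, 341.0, 191.0], [533.0, 329.0, 194.0]]
scene post top [537.02396701 335.01021663 190.39084653]
amber [-120.7   83.3] 0.066784024
lime [-123.5   28.5] 0.101474404
dark [-130.3  -27.5] -0.058675285
teal [-121.7  -82. ] -0.05890846
False above [ 0.09  0.54 -1.05  1.35  0.47  1.51 -0.86]
False grip [ 0.14  0.68 -1.12  1.49  0.62  1.36 -0.96]
False out [ 0.14  0.42 -1.05  1.66  0.37  1.28 -0.92]
False pre [ 0.72  0.18 -0.73  1.95  0.14  1.06 -0.02]
False end [ 0.57  0.44 -0.69  1.66  0.3   1.15 -0.15]
True above [ 0.17  0.64 -1.25  1.34  0.6   1.57  2.2 ]
True grip [ 0.19  0.76 -1.25  1.49  0.72  1.41  2.13]
True out [ 0.25  0.52 -1.24  1.66  0.5   1.33  2.14]
True pre None
True end [-0.84  0.63  1.16  1.74 -0.61  1.2  -2.6 ]
```

Run:
```python
from h import *
from station import robot,viewer,readout
q=quat(.067)
robot.reach([540.,336.,265.],q)
robot.command_gripper(60,50)
print(readout.current_time_s(),readout.current_tool_pos(),readout.current_joint_positions())
c=viewer.camera("wrist"); cv2.imwrite("pics/w1.png",c["image"]); np.savez("w1.npz",**c)
c=viewer.camera("scene"); cv2.imwrite("pics/s1.png",c["image"])
```

```text
4.3833 [539.96768806 336.02494486 264.9860139 ] [ 0.08193186  0.53622809 -1.05301724  1.32238667  0.46024667  1.53707465
 -0.85333026]
```

View pics/w1.png

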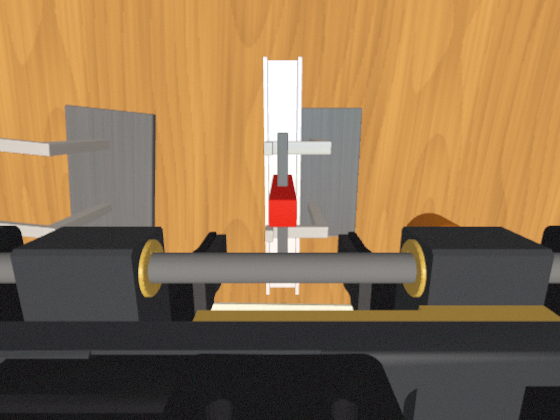

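View pics/s1.png

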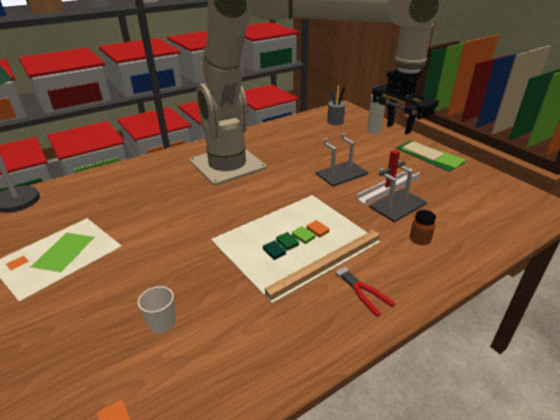

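The wrist view has the post top at about (283,212), and the channel runs straight down the picture, so the yaw is right. I'll check the post's position from this view, then descend and grip.

Run:
```python
from h import *
from station import robot,viewer,readout
c=load("w1");h=cv2.cvtColor(c["image"],cv2.COLOR_BGR2HSV)
m=((h[...,1]>180)&(h[...,2]>150)&((h[...,0]<8)|(h[...,0]>172))).astype(np.uint8)
k=max(cv2.findContours(m,0,1)[0],key=cv2.contourArea); x,y,w,hh=cv2.boundingRect(k);print(x,y,w,hh)
top=m[195:225]; 
p=ray(c,[x,x+w,x,x+w],[y+hh,y+hh,200,200],189);print(p.round(1)); ctr=p[:2].mean(0)
print("centre across, at near edge",ctr)
q=quat(.067)
robot.movel([540.,336.,142.3],120,orientation=q)
print("F",readout.current_contact_force())
robot.command_gripper(5,50); robot.hold(.2)
print(readout.current_time_s(),readout.current_grip_width(),readout.current_contact_force(),readout.current_tool_pos())
c=viewer.camera("scene"); cv2.imwrite("pics/s2.png",cv2.resize(c["image"][50:260,300:480],None,fx=3,fy=3)[:600])
```

```text
269 175 27 52
[[531.5 324.6 189. ]
 [552.6 326.1 189. ]
 [530.2 346.3 189. ]
 [550.9 347.7 189. ]]
centre across, at near edge [542.04745082 325.34880171 189.        ]
F [-0.15647295  0.22938447  0.60379283]
6.5917 21.628513221654543 [1.07312596 0.93136305 0.36694007] [540.06225323 335.97362407 142.31414456]
```

View pics/s2.png

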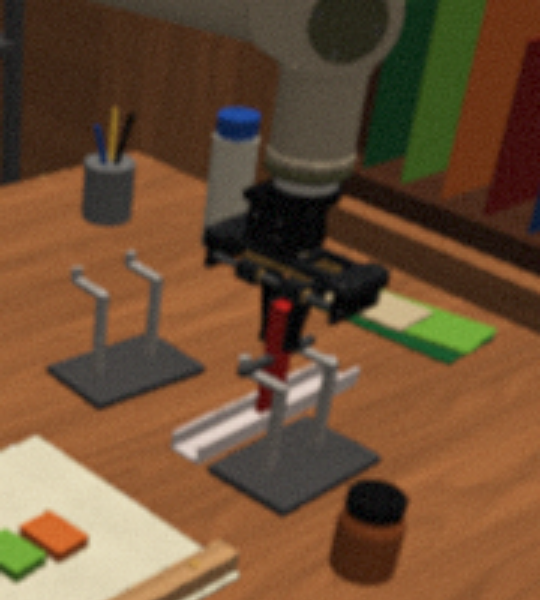

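The post is gripped: opening 21.6 mm, with the fingers on its two x sides. Next I'll lift it and draw it out.

Run:
```python
from h import *
from station import robot,viewer,readout
a=.067;d=np.array([np.cos(a),np.sin(a)])
robot.movel([540.,336.,167.3],50)
print(readout.current_contact_force())
p=np.array([540,336])-90*d
robot.movel([*p,167.3],70); robot.hold(.2)
print(readout.current_time_s(),readout.current_grip_width(),readout.current_contact_force(),readout.current_tool_pos(),readout.current_wrist_torque())
c=viewer.camera("scene"); cv2.imwrite("pics/s3.png",cv2.resize(c["image"][50:260,260:480],None,fx=2.8,fy=2.8)[:600])
c=viewer.camera("top"); cv2.imwrite("pics/t3.png",c["image"])
```

```text
[ 0.05729584 -0.01378042 -2.31647624]
8.925 21.625017118937997 [-0.30215417 -0.98892848 -2.04132483] [450.33592827 329.97942238 167.22890539] [-0.05254937 -0.08772851 -0.00352994]
```

View pics/s3.png

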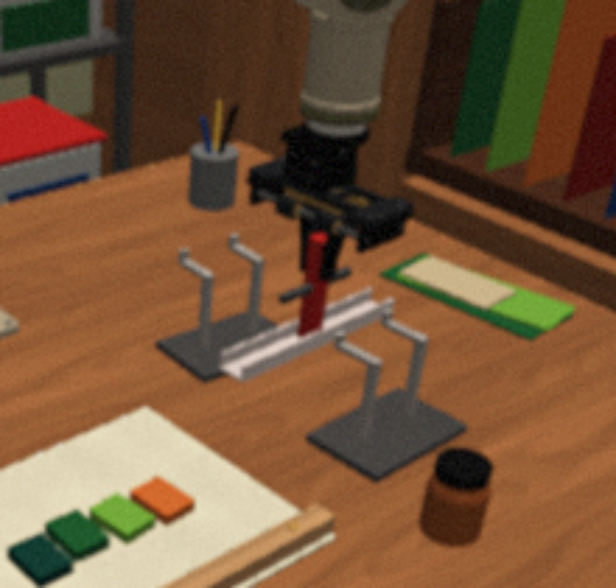

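View pics/t3.png

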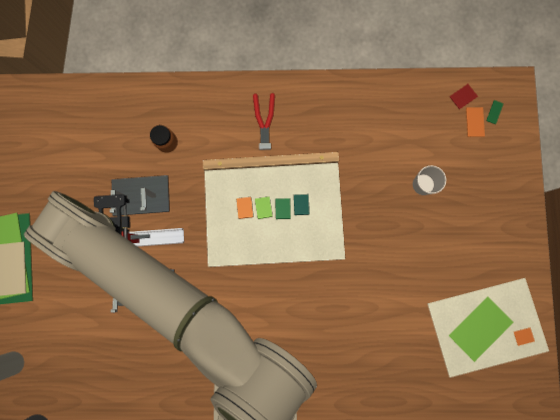

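The straightedge is clear of the hooks and hangs upright at (315,290) in the crop. The wrist carries its weight of about 2.3 N. I'll carry it over the board and lower it behind the row.

Run:
```python
from h import *
from station import robot,viewer,readout
q=quat(FY)
p=fromf(-200,0)
robot.movel([*p,167.3],110,orientation=q)
robot.movel([*p,106],50,orientation=q); robot.hold(.2)
f0=readout.current_contact_force()[2]; print(f0)
z=106
while z>92:
    z-=1; robot.movel([*p,z],15,orientation=q); f=readout.current_contact_force()[2]
    if f-f0>2.5: break
print("touch cmd",z,f,readout.current_tool_pos(),readout.current_wrist_torque(),readout.current_time_s())
c=viewer.camera("scene"); cv2.imwrite("pics/s4.png",cv2.resize(c["image"][120:300,180:420],None,fx=3,fy=3))
c=viewer.camera("top"); cv2.imwrite("pics/t4.png",c["image"])
```

```text
-2.5629689125430195
touch cmd 98 2.5737809830874427 [468.59661482 -57.02650398  98.24287495] [-0.02581483  0.21010943 -0.02206281] 16.275
```

View pics/s4.png

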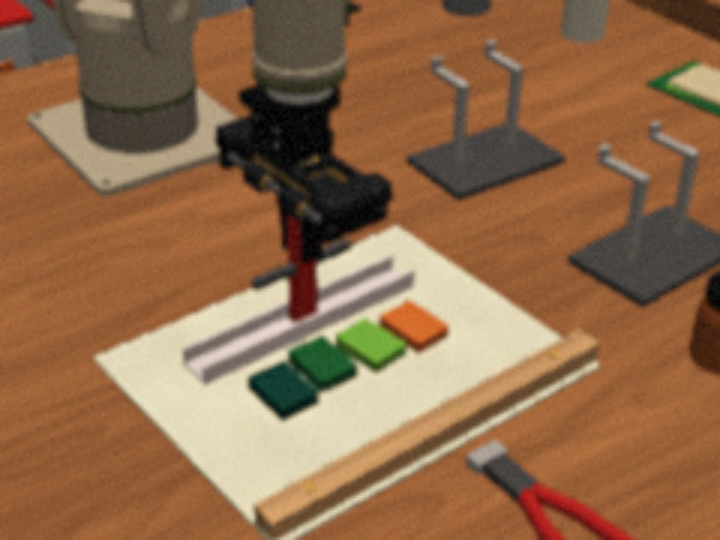

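View pics/t4.png

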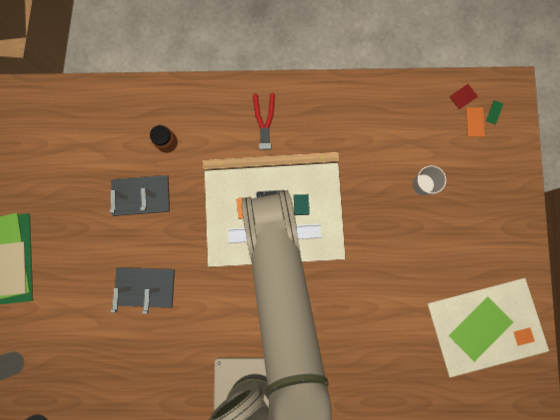

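The straightedge rests flat on the board behind the row and covers the row's full width; its channel ends are at (190,360) and (410,275) in the scene crop. I'll raise it about 2 mm and sweep partway.

Run:
```python
from h import *
from station import robot,viewer,readout
q=quat(FY); Z=100.3
robot.movel([*fromf(-200,0),Z],15,orientation=q)
robot.movel([*fromf(-120,0),Z],40,orientation=q)
print(readout.current_contact_force(),readout.current_tool_pos(),readout.current_time_s())
c=viewer.camera("scene"); np.savez("s5.npz",**c); cv2.imwrite("pics/s5.png",cv2.resize(c["image"][120:300,180:420],None,fx=3,fy=3,interpolation=cv2.INTER_CUBIC))
```

```text
[-2.22351532 -0.18770695 -2.0700002 ] [548.21090213 -52.98824689 100.35558598] 18.825
```

View pics/s5.png

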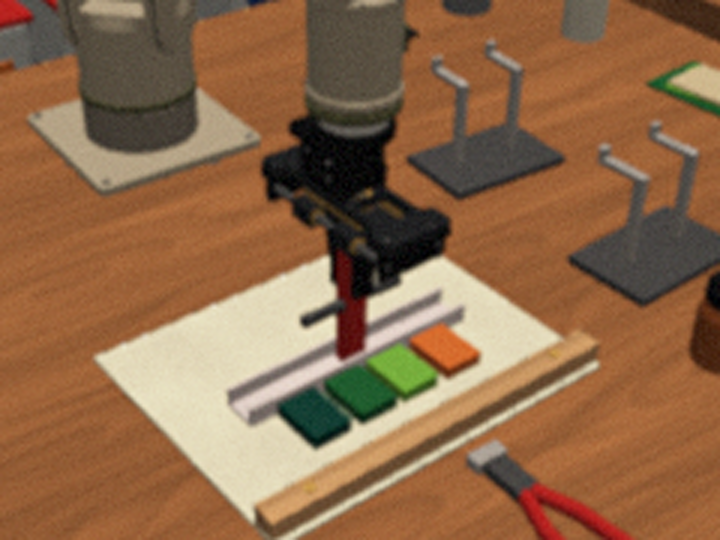

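All four blanks lie flush along the straightedge's face, from (315,415) to (445,348), well short of the fence. I'll keep sweeping slowly and seat them by force.

Run:
```python
from h import *
from station import robot,viewer,readout
q=quat(FY); Z=100.3
robot.movel([*fromf(-90,0),Z],35,orientation=q)
f0=readout.current_contact_force(); print(f0)
x=-90.
while x<-70:
    x+=1; robot.movel([*fromf(x,0),Z],15,orientation=q); f=readout.current_contact_force(); print(x,f[:2]@FX,readout.current_wrist_torque()[2], tof(readout.current_tool_pos())[0])
    if f[:2]@FX<-14: break
robot.hold(.2);f=readout.current_contact_force();print(f,readout.current_time_s())
c=viewer.camera("scene"); np.savez("s6.npz",**c); cv2.imwrite("pics/s6.png",cv2.resize(c["image"][120:300,180:420],None,fx=3,fy=3,interpolation=cv2.INTER_CUBIC))
```

```text
[-1.44778112 -0.22768182 -3.23518872]
-89.0 -1.8830323890779808 0.028541532346819894 -89.02621771787834
-88.0 -2.2521297003951792 -0.020808760188198185 -87.96029703339619
-87.0 -2.594802158275096 0.01919269344979862 -86.87054850708934
-86.0 -1.9645994245395286 -0.017220299403334322 -85.87051759364509
-85.0 -2.0752478969065233 -0.07621375440755322 -84.86244040085744
-84.0 -2.6608181400872883 0.015841136123741707 -83.86788407252881
-83.0 -2.321950101564376 0.047070970171306986 -82.86108266578887
-82.0 -2.076927009230751 -0.00517577817043954 -81.87232098199091
-81.0 -2.7846048979355635 -0.04299184951196742 -80.88316249267969
-80.0 -3.5814631338259777 0.044395597564523624 -80.04807799151713
-79.0 -7.269521348386699 0.011061274966022367 -79.81979969610603
-78.0 -10.508222406154767 0.011748513084141946 -79.60505705114181
-77.0 -13.27914032823816 -0.0028227857357411776 -79.34850314862958
-76.0 -16.675047335189145 0.014507874920245585 -79.15153818510349
[-16.9339955   -1.05022814   8.53599481] 23.5833
```

View pics/s6.png

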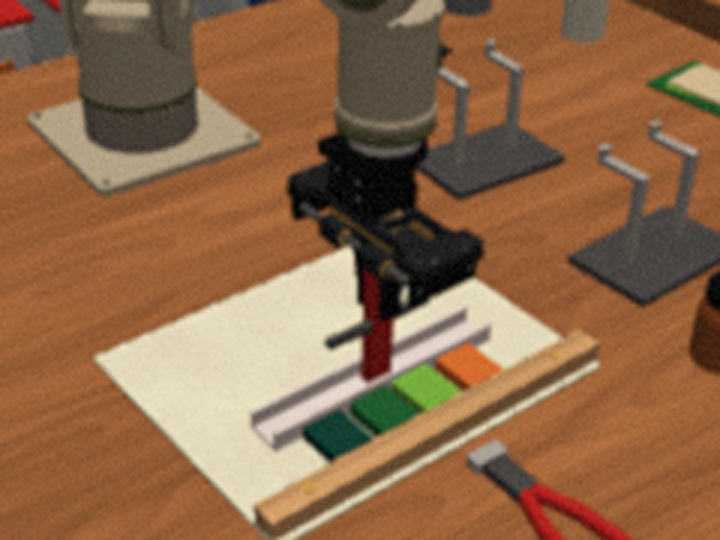

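All four blanks are pressed against the fence. Contact rose at x = -80 mm, as expected, with almost no yaw moment. Next I'll draw back 40 mm and lower gently.

Run:
```python
from h import *
from station import robot,viewer,readout
q=quat(FY); Z=100.3
robot.movel([*fromf(-84,0),Z],20,orientation=q)
robot.movel([*fromf(-122,0),Z],40,orientation=q)
robot.hold(.2); f0=readout.current_contact_force()[2]; print(f0,readout.current_wrist_torque())
z=Z
while z>93:
    z-=.5; robot.movel([*fromf(-122,0),z],15,orientation=q); f=readout.current_contact_force()[2]
    if f-f0>4: break
robot.hold(.2)
print(z,f,readout.current_wrist_torque(),readout.current_time_s())
c=viewer.camera("scene"); cv2.imwrite("pics/s7.png",cv2.resize(c["image"][120:300,180:420],None,fx=3,fy=3,interpolation=cv2.INTER_CUBIC))
```

```text
-2.618984749423633 [-0.03003226 -0.06564923 -0.02658614]
97.8 5.784704749326751 [-0.0609765   0.66840452 -0.0283391 ] 26.9333
```

View pics/s7.png

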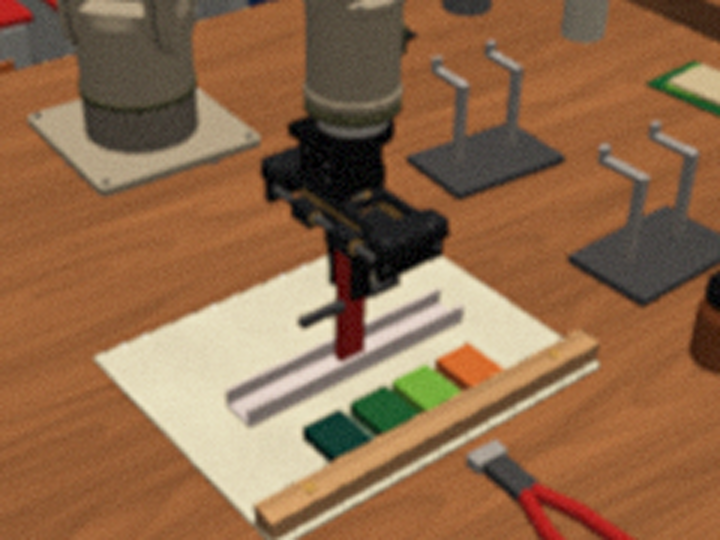

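The blanks stayed at the fence, and the straightedge stands down clear of them. Next I'll release it, move up and away, and check with the top camera.

Run:
```python
from meas import *
from station import robot,viewer,readout
q=quat(FY)
robot.command_gripper(40); robot.hold(.2)
p=fromf(-122,0)
robot.movel([*p,180],60,orientation=q)
robot.movel([*p,260],120,orientation=q)
robot.reach([430.,330.,260.],q); robot.hold(.2)
print(readout.current_time_s(),readout.current_contact_force())
t=viewer.camera("top"); np.savez("t8.npz",**t); cv2.imwrite("pics/t8.png",cv2.resize(t["image"][140:280,190:360],None,fx=4,fy=4,interpolation=cv2.INTER_CUBIC))
c=viewer.camera("scene"); cv2.imwrite("pics/s8.png",c["image"])
for n,b in blanks(t).items(): print(n,tof(b[0]).round(1),round(b[1]-FY,3),b[2].round(),b[3].round())
P=cloud(t);h=cv2.cvtColor(t["image"],cv2.COLOR_BGR2HSV)
m=(h[...,1]>150)&(h[...,0]<8)&(h[...,2]>110); m[:,:200]=0;m[:,340:]=0;m[:165]=0;m[270:]=0
print("post top",m.sum(),P[m].mean(0).round(1))
k=np.argwhere(m)[:,::-1]; r=rect(ray(t,k[:,0],k[:,1],146)[:,:2]);print(tof(r[0]),r)
```

```text
31.85 [ 0.33743679 -0.19592038  0.02303303]
amber [-34.9  80.5] -0.045 51.0 41.0
lime [-30.8  25.6] -0.05 60.0 44.0
dark [-30.8 -25.9] -0.055 60.0 41.0
teal [-31.2 -81.8] -0.06 60.0 41.0
post top 62 [544.8 -52.3 143.1]
[-123.58164146    0.35041532] (array([544.65704346, -52.86356354]), array([21.483887  , -0.06749725], dtype=float32), array([ 0.05859375, 18.63858   ], dtype=float32))
```

View pics/t8.png

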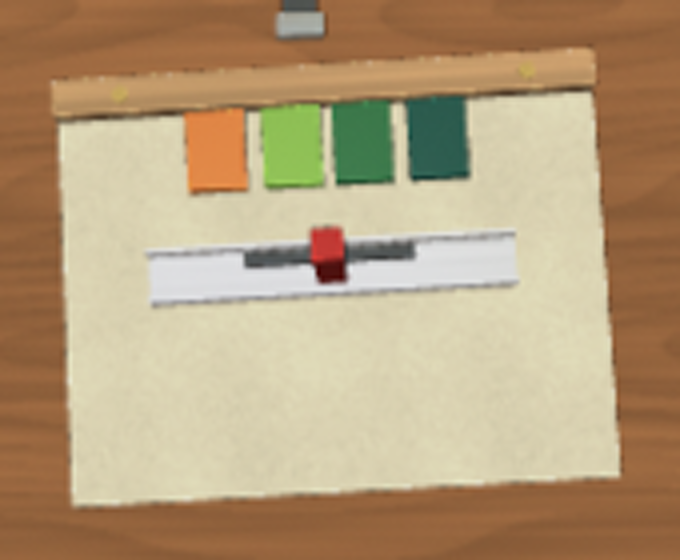

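View pics/s8.png

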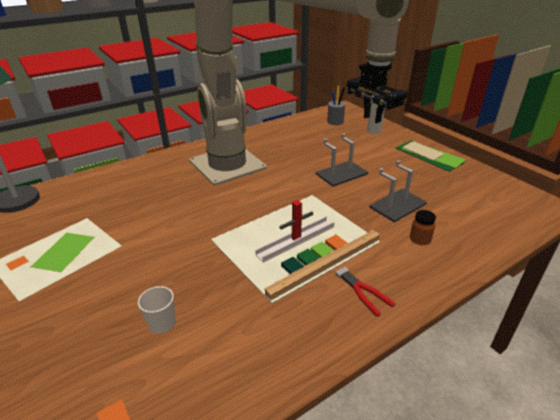

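In the top crop all four blanks touch the fence, with no gap from (187,112) to (467,97). The straightedge stands clear at (330,270), and the robot is away from everything. The amber blank's reading of 51 mm long at x = -34.9 comes from my mask: it cuts rows above 170. Its near edge is at -60.4 mm, level with the others.

```bash
python3 -c "
from station import robot
print(robot.hand_in())"
```

```text
the job is handed in; nothing more can be done
None
```

I lifted the straightedge off the far rack and swept all four blanks together against the fence, seating them with about 17 N. I then drew it back about 40 mm, stood it on the board and released it, and handed the job in just after 31.9 s on the robot's clock. No verdict was reported.

**Fence contact:** the last top view put the lime, dark green and teal centres 30.8 to 31.2 mm from the fence face, where 30 mm is flush. My mask clipped the amber blank, so its 34.9 mm centre reading is wrong. Its near edge lines up with the others, and the picture shows it touching the fence.

**Angle:** the blanks read about 0.05 rad off square to the fence. I think this is coarse pixels in the measurement, because their edges look parallel to the fence in the picture. It is within the 0.12 rad limit either way.

**Straightedge and bystanders:** the straightedge stands upright, centred about 122 mm from the fence, with roughly 40 mm between it and the glass. The pot, pliers and jar look unmoved in the pictures, though I did not measure them. The gripper is clear of everything.

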